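# Find the index notch of a tilted welding positioner by feel and lock it

### The job

The tilted faceplate of the small welding positioner has come off its index and must be locked again. Turn its black bar knob clockwise (seen face-on), regripping as needed, until you feel it drop into the hidden notch, then push the knob straight in along its axis as far as it goes, and let go. Leave the other things on the table where they are.

Things in the scene. Friction and masses are not known exactly. Their poses are not given: they have to be found in the camera images.
- knob_grip (a point): Grip point of the black bar knob on the faceplate of the small grey positioner: on the turning axis, 12 mm below the bar's outer end. Bar 56 long, 14 thick, 34 mm tall. z = turning axis, outward, 30 deg from vertical, leaning to the robot's left; x = along the bar; grip across y. Moves with the knob. Bar's foot (a steel collar 44 mm wide, 6 thick) is 22 mm below this point.
- faceplate (a joint): Angle of faceplate and knob, which turn together, rad; grows clockwise seen face-on (a negative turn about z of knob_grip). Starts at 0 to 0.4; hard stops at -0.1 and 3.0. One hidden notch lies anywhere from 0.9 to 2.6, unmarked. From 0.14 rad before it a sprung ball falls in and pulls the knob ahead with up to 0.5 N m; from the notch on it resists with up to 0.5 N m or more over 0.14 rad.
- index_knob (a joint): How far the knob is pushed in along its axis, m: 0 out (start), 0.010 fully home. Outside the notch an inner key stops it at 0.003 to 0.004; in the notch (within about 0.06 rad) it slides home under a push of 8 to 15 N, to a hard stop, and stays where it is left.
- index_head: The positioner itself, bolted down: base plate 150 x 170 x 12 mm, two grey cheeks 138 mm apart outside and 107 mm tall, tilted grey drum between. Origin at the centre of its underside; the knob leans to its -x side, which faces roughly the robot's left.
- soapstone_holder: Bystander: thin marker holder, 122 mm long, lying on the table at the left of the positioner; origin at its underside centre.
- hex_nut_0: Bystander: steel hex nut, 29 mm, right of the positioner; origin at its underside centre.
- tape_measure: Bystander: yellow tape measure, 99 mm; origin at its underside centre.
- t_joint: Bystander: small welded T piece, 80 mm; origin at its underside centre.
- plate_centre (a point): Centre of the faceplate's outer face (steel disc 112 mm across), on the turning axis; same axes as knob_grip. knob_grip lies 40 mm out along z from here at the start, 30 mm when locked. Feel: plain turning resists with about 0.15 N m. Past the notch the ball climbs out again and torque falls back to that; turning back finds the notch again. Let go near the notch, the plate centres itself.
- pipe_positioner: Bystander, fixed: tall pipe rest at the table's right edge, post at x 0.50, y -0.36; its round handle bar reaches from there to x 0.20, y -0.25 at 0.32 to 0.36 m height, so cross it above 0.42 m when coming from the right. Origin: underside of its foot.

How it is judged (in metres and radians):
At the end, for the whole second after the job is handed in: The knob is pushed in by more than 8 mm of its 10 mm, which is possible only in the notch (faceplate angle past 0.75 rad), and the faceplate stands still (value of joint index_knob above 0.008 m and value of joint faceplate above 0.75 rad and velocity of joint faceplate between -0.05 and 0.05 rad/s); the robot touches nothing.
It fails at once if a bystander (marker holder, nut, tape measure, T piece) is moved by more than 30 mm (distance of any of soapstone_holder, hex_nut_0, tape_measure, t_joint from where it was at the start of the episode above 0.03 m).
It also fails if it takes over 69 s, if anything falls off the work surface, if the arm or the gripper's body presses on something with over 40 N, if the wrist force passes 120 N, or if a joint passes its speed limit or range.

### The arm

A 7-joint arm with a two-finger parallel gripper is mounted at the origin on a cart in front of the work surface, level with it; the furniture and walls round the work are solid. World frame = base frame: x ahead of the robot, y to its left, z up, the work surface at z = 0. Lengths are in mm, angles in rad, forces in N, time in s.
With the tool pointing down it reaches from about 400 to 875 mm from the base axis. Payload 4.4 kg.
Tool frame: the origin (TCP) lies at the very end of the fingers, on their centre line; the grasp point (between the pads) lies 19 mm behind it; z points along the fingers, y is the direction in which the jaws open and shut (so a half turn about z gives the same grasp; the last joint's range is limited). The gripper opens to 85 mm and grips with 20 to 120 N. Pads are 22 mm wide; open, the fingers measure 114 mm over their backs; the gripper's body (76 mm by 85 mm) begins 54 mm behind the grasp point. The pads swing forward as they close: fully open they stand 13 mm farther back than shut.
Start: joints at [1.276, 0.628, 0.038, 1.517, -0.027, 0.996, -0.02], TCP at [147.453, -633.068, 231.313] pointing down, gripper open.
Joint ranges: [-3.06, 3.06], [-0.37, 2.12], [-1.25, 1.32], [0.18, 2.47], [-1.1, 4.24], [0.23, 1.98], [-2.94, 2.94]. Speed limits (rad/s): [2.57, 2.57, 3.14, 3.14, 3.14, 3.14, 3.14].

### API

Orientations are given as a 3x3 rotation matrix whose columns are the frame's x, y, z axes.
In Python, from workcell import state, snapshot, camera_model, job_done gives the robot as it stands.
- The arm moves only by the tool servo_tool, never from a script. Its argument "targets" is a list of rows, each a list of 7 numbers: the shift along the tool's x, y, z in m, then the turn, a rotation vector about the tool's x, y, z in degrees, then the opening, from -1 (shut) to 1 (fully open). A call has 1 to 5 rows; each row shifts and turns the commanded pose from where the row before left it, along the tool's axes as they then stand; what a row does not reach is not made up. A row lasts 1/10 s, in which the tool goes at most 50 mm and 8.59 degrees, less where a joint would pass 70% of its speed; a pose out of reach is approached as far as the arm can. A call is refused whole if a number of a shift passes 0.05 or a number of a turn 8.59, either way. A call with a gripper value outside its range is refused whole. The fingers move at their own pace and stop on an object; "squeeze" is the grip in N (left out, the last holds). Time passes only in rows, so rows that do not move let the fingers close. It gives the time, the measured TCP pose, the force and the opening at its end, in the units of the state.
- state(): the state, without advancing time (a new reading comes with each control period).
- snapshot(name): name is "scene" or "top" or "wrist"; returns the picture (480x640x3 uint8, red, green, blue); there is no depth.
- camera_model(name): a dict with "K" (3x3 intrinsics, pixels), "dist" ([k1, k2, p1, p2, k3] as OpenCV has them; the pictures are not rectified), "R" (3x3) and "t" (3): a world point X has camera coordinates R X + t; the wrist camera has in their place "tool_from_camera" (4x4, takes a point from camera to tool coordinates, whose origin is the TCP and whose axes are the flange's). Camera axes: x right, y down, z forward; pixel columns grow to the right and rows downward; lengths in mm; the calibration is good to about 2 mm. A picture is of the moment at which its call begins: read the wrist's pose just before it. camera_model takes no time and is no camera call.
- job_done(): hands the job in, once; it reports no verdict.
The state is a dict: "clock": time; "q": joint angles; "dq": joint speeds; "joint_torque": joint torques, N m; "ee_pos": TCP position; "tcp_rot": TCP orientation; "contact_force": force on the tool from outside, world axes, zero at the start; "moment": the same for the moment, N m; "width": finger opening in mm.
Only numpy, scipy, OpenCV 4.12 (cv2) and the standard library are available. Lean on these libraries where they do the work, as an engineer would, in place of code of your own. Each camera call takes 0.05 s, during which the arm holds its last target.

## Working session

There is one attempt and no reset: what is moved stays moved. The work goes in short steps, Python scripts to look and compute and a tool call to move; the robot and the scene stay as the last step left them, time stands still between calls to the robot, and variables do not carry over. Pictures are saved under pics/ and viewed, and the job is handed in when it is done.

Besides the shell and the picture viewer there is one more tool, called after ">>>" as name(argument=value, ...) on one line, values as JSON. servo_tool: Moves the arm, as the interface text tells. Its arguments: {"type":"object","properties":{"targets":{"type":"array","items":{"type":"array","items":{"type":"number"}}},"squeeze":{"type":"number"}},"required":["targets"]}

```bash
mkdir -p pics; ls; python3 - <<'E'
from workcell import *
import cv2, numpy as np
s=state()
for k,v in s.items(): print(k,np.round(v,3).tolist())
for n in ["scene","top"]:
    im=snapshot(n); cv2.imwrite(f"pics/{n}0.png",im[:,:,::-1]); print(n,camera_model(n))
print(camera_model("wrist"))
E
```

```text
pics
clock 0.0
q [1.276, 0.629, 0.038, 1.518, -0.027, 0.996, -0.02]
dq [-0.0, 0.002, -0.0, -0.002, 0.0, -0.001, 0.0]
joint_torque [0.0, -56.34, 1.227, -19.344, 0.011, 0.011, 0.0]
ee_pos [147.295, -632.42, 230.381]
tcp_rot [[0.974, 0.227, -0.0], [0.227, -0.974, 0.002], [-0.0, -0.002, -1.0]]
contact_force [-0.118, -0.48, 0.638]
moment [-0.035, 0.016, -0.008]
width 85.473
scene {'K': array([[553.38032691,   0.        , 320.91796961],
       [  0.        , 553.38032691, 238.70853454],
       [  0.        ,   0.        ,   1.        ]]), 'dist': array([-0.04212256,  0.        ,  0.        ,  0.        ,  0.        ]), 'R': array([[-0.84435127, -0.5357037 , -0.00961697],
       [-0.27474221,  0.44830609, -0.85061058],
       [ 0.45998658, -0.71557193, -0.52570824]]), 't': array([378.33829951, 267.73255719, 851.91122489])}
top {'K': array([[572.26664756,   0.        , 312.3362829 ],
       [  0.        , 572.26664756, 241.31935335],
       [  0.        ,   0.        ,   1.        ]]), 'dist': array([0.03095477, 0.        , 0.        , 0.        , 0.        ]), 'R': array([[ 0.02096444, -0.99954365,  0.02174817],
       [-0.98900345, -0.02391887, -0.14594538],
       [ 0.14639897, -0.01844936, -0.98905357]]), 't': array([-166.60656934,  510.16447854, 1337.76178839])}
{'K': array([[412.00004936,   0.        , 313.76751367],
       [  0.        , 412.00004936, 232.78121973],
       [  0.        ,   0.        ,   1.        ]]), 'dist': array([-0.00756551,  0.        ,  0.        ,  0.        ,  0.        ]), 'tool_from_camera': array([[-2.64515911e-04, -9.53123524e-01, -3.02581356e-01,
         7.67617157e+01],
       [ 9.99999796e-01, -7.63555939e-05, -6.33679308e-04,
         4.23788012e-01],
       [ 5.80870876e-04, -3.02581462e-01,  9.53123350e-01,
        -1.42983811e+02],
       [ 0.00000000e+00,  0.00000000e+00,  0.00000000e+00,
         1.00000000e+00]])}
```

View pics/scene0.png

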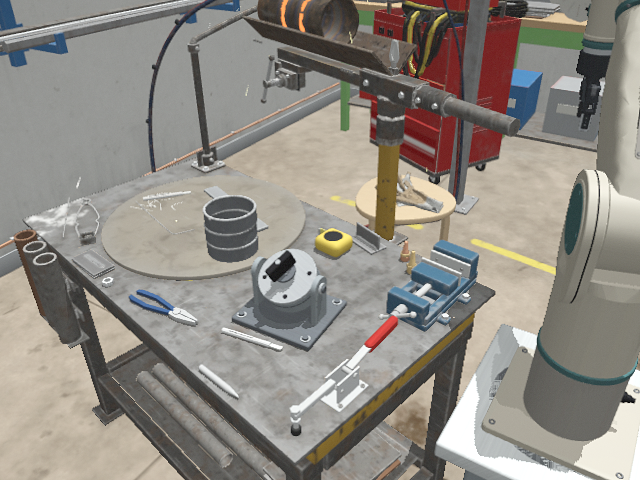

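View pics/top0.png

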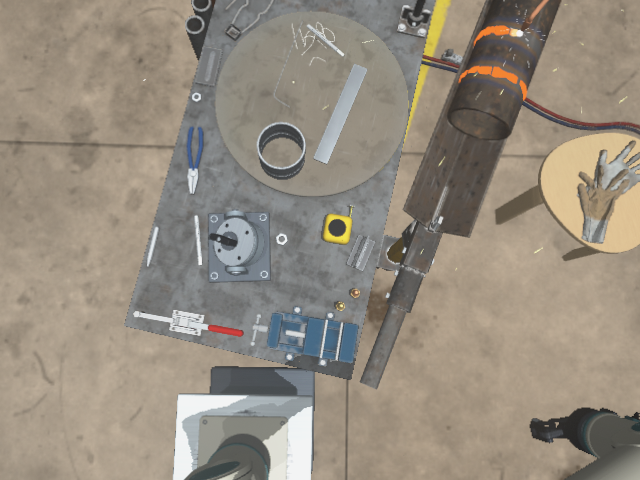

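The positioner is at about (290,295) in the scene view and (238,245) in the top view. Its black bar is at scene (280,265) and top (222,239). I'll zoom in on both.

```bash
python3 - <<'E'
import cv2, numpy as np
a=cv2.imread('pics/scene0.png')[235:355,220:360]; b=cv2.imread('pics/top0.png')[200:290,195:285]
cv2.imwrite('pics/za.png',cv2.resize(a,None,fx=5,fy=5,interpolation=cv2.INTER_CUBIC))
cv2.imwrite('pics/zb.png',cv2.resize(b,None,fx=6,fy=6,interpolation=cv2.INTER_CUBIC))
E
```

```text
(no output)
```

View pics/za.png

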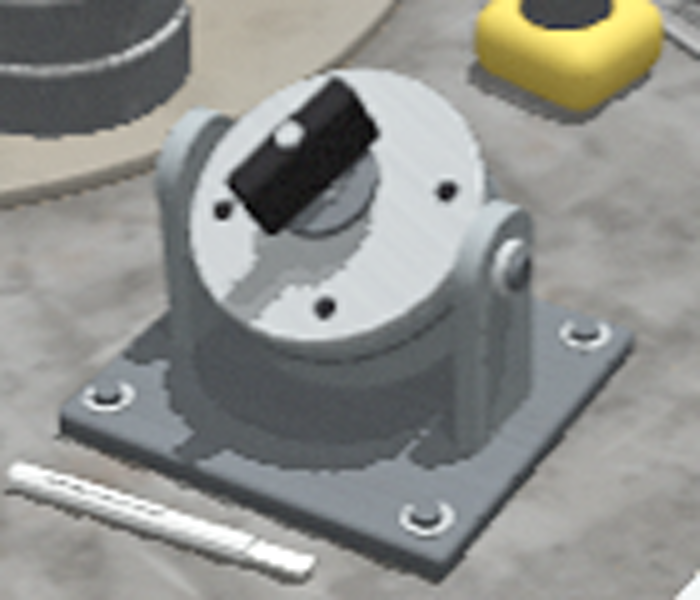

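View pics/zb.png

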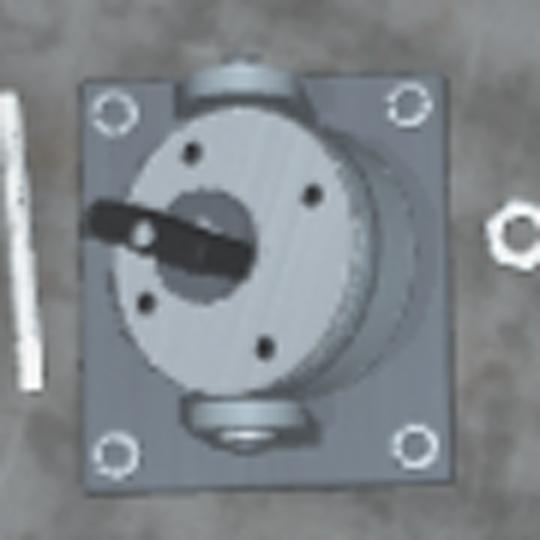

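```bash
cat > h.py <<'E'
import cv2, numpy as np, itertools
from workcell import *
def ray(n,uv):
    m=camera_model(n); p=cv2.undistortPoints(np.array([[uv]],float),m['K'],m['dist'])[0,0]
    R=m['R'];C=-R.T@m['t'];d=R.T@np.r_[p,1];return C,d/np.linalg.norm(d)
def onz(n,uv,z):
    C,d=ray(n,uv);return C+d*(z-C[2])/d[2]
def tri(rs):
    A=sum(np.eye(3)-np.outer(d,d) for C,d in rs);b=sum((np.eye(3)-np.outer(d,d))@C for C,d in rs)
    X=np.linalg.solve(A,b);return X,max(np.linalg.norm((np.eye(3)-np.outer(d,d))@(X-C)) for C,d in rs)
E
python3 - <<'E'
from h import *
T=lambda p:(p[0]/6+195-.4,p[1]/6+200-.4)
S=lambda p:(p[0]/5+220-.4,p[1]/5+235-.4)
bt=[onz('top',T(p),14) for p in [(115,112),(409,104),(415,446),(116,456)]]
bs=[onz('scene',S(p),14) for p in [(107,396),(585,333),(427,517)]]
print('bolts top',np.round(bt,1)); print('bolts scene',np.round(bs,1)); print(np.mean(bt,0))
for a in [(191,153),(313,195),(265,347),(146,302)]:
  for b in [(223,210),(446,191),(325,307)]:
    X,e=tri([ray('top',T(a)),ray('scene',S(b))])
    if e<12: print(a,b,X.round(1),round(e,1))
print('dot',tri([ray('top',T((144,234))),ray('scene',S((288,133)))]))
E
```

```text
bolts top [[568.8  87.5  14. ]
 [575.2 -32.3  14. ]
 [434.8 -39.4  14. ]
 [428.   80.6  14. ]]
bolts scene [[567.5  92.3  14. ]
 [434.2 -35.   14. ]
 [427.7  84.6  14. ]]
[501.71101576  24.12020735  14.        ]
(191, 153) (223, 210) [541.2  47.   82.1] 0.4
(313, 195) (325, 307) [533.8   4.1  12.7] 3.3
(265, 347) (446, 191) [464.   13.4  99.2] 0.4
(146, 302) (325, 307) [483.8  63.3  71. ] 0.4
dot (array([501.13457024,  55.9839466 , 135.85255676]), np.float64(0.6478278276702225))
```

```bash
python3 - <<'E'
import cv2, numpy as np
a=cv2.imread('pics/scene0.png')[245:290,258:303]; b=cv2.imread('pics/top0.png')[225:255,203:243]
f=lambda x:np.clip((x/255.)**.45*255,0,255).astype('uint8')
A=cv2.resize(f(a),None,fx=9,fy=9,interpolation=cv2.INTER_NEAREST);B=cv2.resize(f(b),(400,300),interpolation=cv2.INTER_NEAREST)
o=np.zeros((405,805,3),'uint8');o[:405,:405]=A;o[:300,405:]=B
cv2.imwrite('pics/zc.png',o[:,:800])
E
```

```text
(no output)
```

View pics/zc.png

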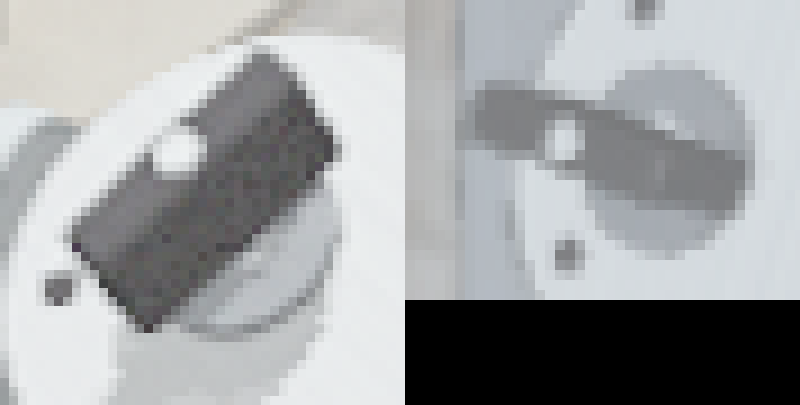

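```bash
cat >> h.py <<'E'
AX=np.array([-0.0267,0.499,0.866]);AX/=np.linalg.norm(AX)
PC=np.array([502.2,30.2,90.9])
U=np.cross([1,0,0],AX);U/=np.linalg.norm(U)   # in-plane, ~ +y... 
V=np.cross(U,AX)  # in-plane ~ x
if V[0]<0:V=-V
def onplane(n,uv,h):
    C,d=ray(n,uv);X=C+d*((PC+h*AX-C)@AX)/(d@AX);r=X-PC-h*AX;return r@V,r@np.cross(AX,V)
E
python3 - <<'E'
from h import *
print(U,V,np.cross(AX,V))
for p in [(72,237),(260,47),(300,95),(118,262),(178,152)]: print('s',np.round(onplane('scene',(258+p[0]/9-.5,245+p[1]/9-.5),52),1))
for p in [(482,84),(468,143),(565,140)]: print('t',np.round(onplane('top',(203+(p[0]-405)/10-.5,225+p[1]/10-.5),52),1))
E
```

```text
[ 0.         -0.86645197  0.49926043] [0.99964337 0.01333245 0.02313809] [ 0.          0.86645197 -0.49926043]
s [11.5 24.4]
s [ -3.4 -26. ]
s [-16.7 -19.5]
s [-0.3 25.7]
s [0.6 0.4]
t [13.9 23.5]
t [ 0.8 26.9]
t [-0.1 -0.4]
```

>>> servo_tool(targets=[[0,0,-0.045,0,0,0,1],[0,0,-0.05,0,0,0,1],[0,0,-0.05,0,0,0,1],[0,0,-0.05,0,0,0,1],[0,0,-0.05,0,0,0,1]])

```text
clock: 0.6
ee_pos: [147.3, -632.5, 478.2]
tcp_rot: [[0.974, 0.227, -0.0], [0.227, -0.974, 0.0], [-0.0, -0.0, -1.0]]
contact_force: [0.8, -1.1, -0.7]
width: 85.2
```

>>> servo_tool(targets=[[0.02,0,-0.02,0,0,-2,1],[0.045,-0.004,0,0,0,-4.5,1],[0.048,-0.007,0,0,0,-4.6,1],[0.048,-0.007,0,0,0,-4.6,1],[0.048,-0.007,0,0,0,-4.6,1]])

```text
clock: 1.1
ee_pos: [333.3, -533.8, 495.4]
tcp_rot: [[0.833, 0.553, -0.001], [0.553, -0.833, 0.001], [0.0, -0.001, -1.0]]
contact_force: [0.5, -0.6, 0.4]
width: 85.4
```

>>> servo_tool(targets=[[0.048,-0.007,0,0,0,-4.6,1],[0.048,-0.007,0,0,0,-4.6,1],[0.048,-0.007,0,0,0,-4.6,1],[0.048,-0.007,0,0,0,-4.6,1],[0.048,-0.007,0,0,0,-4.6,1]])

```text
clock: 1.6
ee_pos: [484.7, -346.1, 495.5]
tcp_rot: [[0.55, 0.835, -0.001], [0.835, -0.55, 0.001], [0.0, -0.001, -1.0]]
contact_force: [0.8, -0.7, 0.5]
width: 85.4
```

>>> servo_tool(targets=[[0.048,-0.007,0,0,0,-4.6,1],[0.048,-0.007,0,0,0,-4.6,1],[0.048,-0.007,0,0,0,-4.6,1],[0.048,-0.007,0,0,0,-4.6,1],[0.045,-0.005,0,0,0,-4.6,1]])

```text
clock: 2.1
ee_pos: [551.8, -117.3, 495.8]
tcp_rot: [[0.18, 0.984, -0.001], [0.984, -0.18, 0.0], [0.0, -0.001, -1.0]]
contact_force: [0.1, -0.6, -0.4]
width: 85.5
```

```bash
cat >> h.py <<'E'
from scipy.spatial.transform import Rotation as Rn
W=np.cross(AX,V)
def goal(th,back):  # th bar angle rad from W toward V; grasp point 'back' mm out from knob_grip(h=40)
    p=np.cos(th)*V-np.sin(th)*W; z=-AX; x=np.cross(p,z)
    R=np.c_[x,p,z]; return PC+(40+back)*AX-19*AX, R
def delta(P,R,n=1):
    s=state(); R0=np.array(s['tcp_rot']); d=R0.T@(P-s['ee_pos'])
    rv=Rn.from_matrix(R0.T@R).as_rotvec(degrees=True)
    print('clock',s['clock'],'pos',np.round(s['ee_pos'],1),'q',np.round(s['q'],2))
    print('shift tool m',np.round(d/1000,4),'rotvec deg',np.round(rv,2))
    # steps
    Rc=R0
    for i in range(n):
        print(' row',np.round(Rc.T@(P-s['ee_pos'])/n/1000,4),np.round(rv/n,2)); Rc=Rc@Rn.from_rotvec(rv/n,degrees=True).as_matrix()
E
python3 - <<'E'
from h import *
P,R=goal(.3,100); print(P,R.round(3)); delta(P,R,8)
E
```

```text
[498.96876662  90.58896832 195.70329974] [[ 0.295  0.955  0.027]
 [ 0.832 -0.243 -0.499]
 [-0.47   0.17  -0.866]]
clock 2.1 pos [ 551.8 -117.3  495.8] q [ 0.39  0.35 -0.35  1.28  0.12  1.53 -0.13]
shift tool m [ 0.1949 -0.0891  0.3003] rotvec deg [ -8.63 -28.76   6.29]
 row [ 0.0244 -0.0111  0.0375] [-1.08 -3.6   0.79]
 row [ 0.0265 -0.0122  0.0357] [-1.08 -3.6   0.79]
 row [ 0.0285 -0.0132  0.0338] [-1.08 -3.6   0.79]
 row [ 0.0304 -0.0142  0.0316] [-1.08 -3.6   0.79]
 row [ 0.0321 -0.0152  0.0294] [-1.08 -3.6   0.79]
 row [ 0.0336 -0.0162  0.027 ] [-1.08 -3.6   0.79]
 row [ 0.035  -0.0172  0.0246] [-1.08 -3.6   0.79]
 row [ 0.0363 -0.0181  0.022 ] [-1.08 -3.6   0.79]
```

>>> servo_tool(targets=[[0.025,-0.011,0.037,-1.1,-3.6,0.8,1],[0.026,-0.012,0.036,-1.1,-3.6,0.8,1],[0.028,-0.013,0.034,-1.1,-3.6,0.8,1],[0.03,-0.014,0.032,-1.1,-3.6,0.8,1],[0.032,-0.015,0.029,-1.1,-3.6,0.8,1]])

```text
clock: 2.6
ee_pos: [519.6, 9.7, 307.8]
tcp_rot: [[0.257, 0.966, 0.026], [0.916, -0.236, -0.324], [-0.307, 0.107, -0.946]]
contact_force: [1.4, 0.1, -0.4]
width: 84.9
```

>>> servo_tool(targets=[[0.034,-0.016,0.027,-1.1,-3.6,0.8,1],[0.035,-0.017,0.025,-1.1,-3.6,0.8,1],[0.036,-0.018,0.022,-1.1,-3.6,0.8,1],[0,0,0,0,0,0,1],[0,0,0,0,0,0,1]])

```text
clock: 3.1
ee_pos: [500.7, 87.9, 194.0]
tcp_rot: [[0.297, 0.955, 0.025], [0.83, -0.244, -0.502], [-0.473, 0.17, -0.864]]
contact_force: [0.1, -0.2, 0.5]
width: 85.6
```

```bash
python3 - <<'E'
from h import *
P,R=goal(.3,100); delta(P,R)
s=state(); im=snapshot('wrist'); cv2.imwrite('pics/w1.png',im[:,:,::-1])
np.savez('w1.npz',p=s['ee_pos'],R=s['tcp_rot'])
E
```

```text
clock 3.1 pos [500.7  87.9 194. ] q [-0.37  0.62 -0.26  1.86  0.67  1.1  -1.34]
shift tool m [ 0.0009 -0.0021 -0.0029] rotvec deg [-0.02  0.21 -0.07]
 row [ 0.0009 -0.0021 -0.0029] [-0.02  0.21 -0.07]
```

View pics/w1.png

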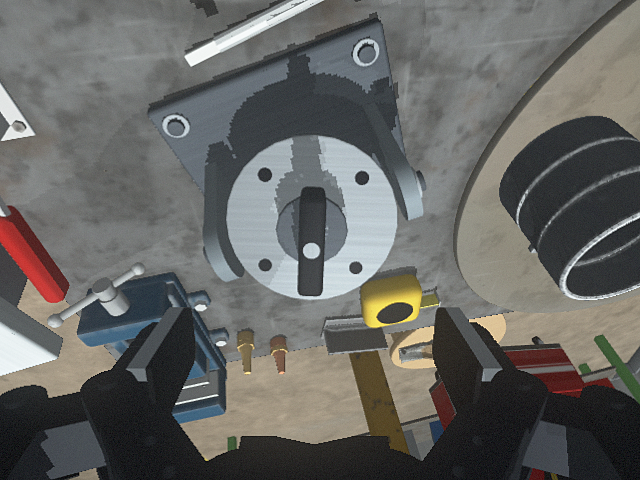

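The wrist view shows the bar almost upright in the picture, with its dot at (311,251) and the four plate holes at (264,175), (362,178), (265,265) and (356,268). I'll refine the axis and the bar angle from these.

```bash
cat >> h.py <<'E'
def wray(uv,p,R):
    m=camera_model('wrist');q=cv2.undistortPoints(np.array([[uv]],float),m['K'],m['dist'])[0,0]
    T=m['tool_from_camera'];C=R@T[:3,3]+p;d=R@T[:3,:3]@np.r_[q,1];return C,d/np.linalg.norm(d)
def wplane(uv,p,R,h,pc=None):
    C,d=wray(uv,p,R);pc=PC if pc is None else pc;X=C+d*((pc+h*AX-C)@AX)/(d@AX);r=X-pc-h*AX;return np.array([r@V,r@W])
E
python3 - <<'E'
from h import *
z=np.load('w1.npz');p,R=z['p'],z['R']
H=[wplane(u,p,R,0) for u in [(264,175),(362,178),(265,265),(356,268)]]
print('holes VW',np.round(H,1),'mean',np.mean(H,0).round(1), 'radii',[np.linalg.norm(h-np.mean(H,0)).round(1) for h in H])
print('dot',wplane((311,251),p,R,52).round(1))
im=cv2.imread('pics/w1.png');g=im.max(2)
m=((g<60).astype('uint8'))[180:300,290:335]
c,_=cv2.findContours(m,cv2.RETR_EXTERNAL,cv2.CHAIN_APPROX_NONE);c=max(c,key=cv2.contourArea);print(cv2.boundingRect(c),cv2.minAreaRect(c))
z=cv2.resize(np.clip((im[175:305,270:350]/255.)**.45*255,0,255).astype('uint8'),None,fx=4.5,fy=4.5,interpolation=cv2.INTER_NEAREST);cv2.imwrite('pics/w1z.png',z)
E
```

```text
holes VW [[-19.4  38.7]
 [ 39.6  18.3]
 [-39.2 -19.7]
 [ 19.4 -40.2]] mean [ 0.1 -0.7] radii [np.float64(44.0), np.float64(43.9), np.float64(43.7), np.float64(44.0)]
dot [-0.1 -1.1]
(9, 7, 27, 58) ((21.999996185302734, 35.499996185302734), (25.999996185302734, 56.99999237060547), 0.0)
```

View pics/w1z.png

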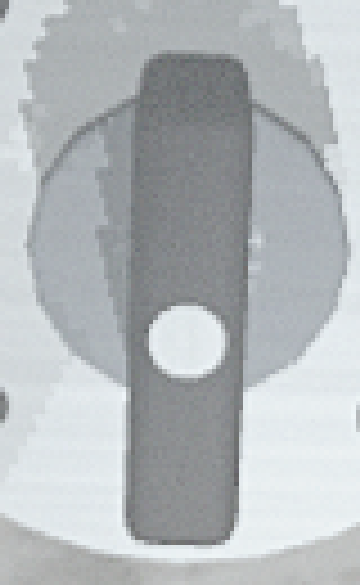

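```bash
python3 - <<'E'
from h import *
z=np.load('w1.npz');p,R=z['p'],z['R']
f=lambda x,y:(270+x/4.5-.5,175+y/4.5-.5)
a=wplane(f(182,538),p,R,52);b=wplane(f(192.5,125),p,R,52);d=b-a;print(a,b,np.arctan2(d[0],d[1]),np.linalg.norm(d))
P,R2=goal(.28,100);delta(P,R2)
E
```

```text
[ -8.332672   -25.31863904] [ 8.55616721 24.47145417] 0.3270219423137129 52.57648021194836
clock 3.15 pos [501.7  86.5 195.6] q [-0.37  0.62 -0.26  1.86  0.67  1.1  -1.34]
shift tool m [ 0.0025 -0.0036 -0.0022] rotvec deg [ 0.05  0.17 -1.47]
 row [ 0.0025 -0.0036 -0.0022] [ 0.05  0.17 -1.47]
```

```bash
sed -i 's/^PC=.*/PC=np.array([502.2,29.8,91.1])/' h.py; python3 - <<'E'
from h import *
P,R2=goal(.325,3);delta(P,R2)
E
```

```text
clock 3.15 pos [501.7  86.5 195.6] q [-0.37  0.62 -0.26  1.86  0.67  1.1  -1.34]
shift tool m [ 0.0024 -0.0036  0.0948] rotvec deg [0.05 0.17 1.11]
 row [ 0.0024 -0.0036  0.0948] [0.05 0.17 1.11]
```

>>> servo_tool(targets=[[0.0024,-0.0036,0.02,0,0,1.1,0.2],[0,0,0.02,0,0,0,0.2],[0,0,0.01,0,0,0,0.2],[0,0,0,0,0,0,0.2],[0,0,0,0,0,0,0.2]], squeeze=60)

```text
clock: 3.65
ee_pos: [501.2, 64.4, 152.0]
tcp_rot: [[0.322, 0.946, 0.028], [0.824, -0.266, -0.5], [-0.466, 0.184, -0.866]]
contact_force: [0.1, 0.1, 0.2]
width: 51.3
```

```bash
python3 - <<'E'
from h import *
P,R2=goal(.325,3);delta(P,R2); print(state()['width'])
s=state(); p,R=np.array(s['ee_pos']),np.array(s['tcp_rot'])
im=snapshot('wrist'); cv2.imwrite('pics/w2.png',im[:,:,::-1]); np.savez('w2.npz',p=p,R=R)
E
```

```text
clock 3.65 pos [501.2  64.4 152. ] q [-0.36  0.67 -0.23  1.92  0.73  0.99 -1.42]
shift tool m [ 0.0002 -0.001   0.0461] rotvec deg [ 0.11  0.03 -0.17]
 row [ 0.0002 -0.001   0.0461] [ 0.11  0.03 -0.17]
51.347183005270374
```

View pics/w2.png

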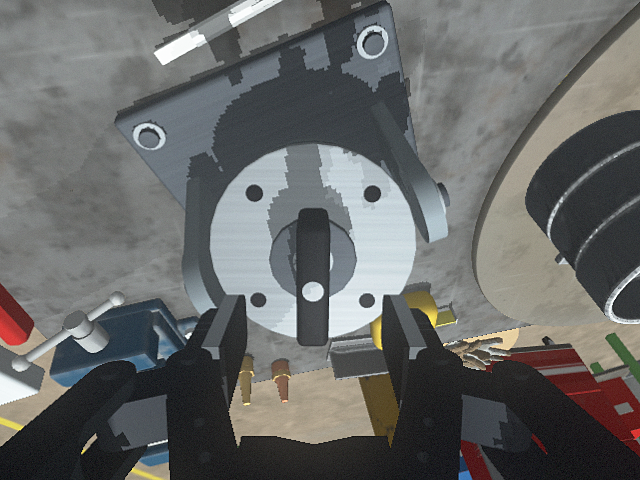

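The fingers straddle the bar evenly, at about x 245 and 385 with the bar at 313. I'll descend now.

>>> servo_tool(targets=[[0,-0.0005,0.015,0,0,0,0.2],[0,0,0.015,0,0,0,0.2],[0,0,0.011,0,0,0,0.2],[0,0,0.005,0,0,0,0.2],[0,0,0,0,0,0,0.2]])

```text
clock: 4.2
ee_pos: [501.2, 41.6, 110.9]
tcp_rot: [[0.32, 0.947, 0.027], [0.824, -0.264, -0.501], [-0.467, 0.183, -0.865]]
contact_force: [0.3, -0.3, 0.4]
width: 51.1
```

>>> servo_tool(targets=[[0,0,0,0,0,0,-1],[0,0,0,0,0,0,-1],[0,0,0,0,0,0,-1],[0,0,0,0,0,0,-1],[0,0,0,0,0,0,-1]], squeeze=60)

```text
clock: 4.7
ee_pos: [502.2, 42.2, 111.6]
tcp_rot: [[0.321, 0.947, 0.029], [0.825, -0.264, -0.5], [-0.466, 0.185, -0.865]]
contact_force: [2.4, 0.4, 4.7]
width: 13.1
```

```bash
cat >> h.py <<'E'
def rep():
    s=state();R0=np.array(s['tcp_rot']);F=R0.T@s['contact_force'];M=R0.T@s['moment']
    y=R0[:,1];th=np.arctan2(-(y@W),y@V)
    print('clk',round(s['clock'],2),'th',round(th,3),'F',F.round(1),'M',M.round(3),'w',round(s['width'],1),'q7',round(s['q'][6],2))
    g=np.array(s['ee_pos'])-PC; print(' tcp rel plate: V %.1f W %.1f ax %.1f'%(g@V,g@W,g@AX),'tilt',np.degrees(np.arccos(-R0[:,2]@AX)).round(1))
E
python3 -c "
from h import *
rep()"
```

```text
clk 4.7 th 0.327 F [-1.1  3.1 -4.2] M [-0.221  0.351  0.205] w 13.1 q7 -1.47
 tcp rel plate: V 0.6 W 0.5 ax 23.9 tilt 0.2
```

Gripped, with the width at 13.1 mm. I'll turn clockwise (positive about tool z) in small steps and watch the moment.

>>> servo_tool(targets=[[0,0,0,0,0,3,-1],[0,0,0,0,0,3,-1]])

```text
clock: 4.9
ee_pos: [502.1, 42.2, 111.5]
tcp_rot: [[0.418, 0.908, 0.029], [0.792, -0.349, -0.5], [-0.444, 0.232, -0.865]]
contact_force: [2.2, 1.0, 4.3]
width: 13.5
```

```bash
python3 -c "
from h import *
rep()"
```

```text
clk 4.9 th 0.432 F [-0.2  2.6 -4.2] M [-0.091  0.415 -0.279] w 13.5 q7 -1.56
 tcp rel plate: V 0.5 W 0.6 ax 23.8 tilt 0.2
```

>>> servo_tool(targets=[[0,0,0,0,0,3,-1],[0,0,0,0,0,3,-1]])

```text
clock: 5.1
ee_pos: [501.9, 42.3, 111.4]
tcp_rot: [[0.511, 0.859, 0.029], [0.752, -0.43, -0.5], [-0.417, 0.278, -0.865]]
contact_force: [2.8, 0.7, 4.4]
width: 13.0
```

```bash
python3 -c "
from h import *
rep()"
```

```text
clk 5.1 th 0.536 F [ 0.1  3.4 -4.1] M [-0.014  0.388 -0.236] w 13.0 q7 -1.65
 tcp rel plate: V 0.4 W 0.7 ax 23.8 tilt 0.2
```

>>> servo_tool(targets=[[0,0,0,0,0,3,-1],[0,0,0,0,0,3,-1]])

```text
clock: 5.3
ee_pos: [501.8, 42.3, 111.4]
tcp_rot: [[0.598, 0.801, 0.029], [0.703, -0.506, -0.5], [-0.386, 0.319, -0.865]]
contact_force: [1.8, 1.3, 4.7]
width: 13.1
```

```bash
python3 -c "
from h import *
rep()"
```

```text
clk 5.3 th 0.641 F [ 0.2  2.2 -4.6] M [ 0.067  0.438 -0.315] w 13.1 q7 -1.74
 tcp rel plate: V 0.3 W 0.7 ax 23.8 tilt 0.2
```

>>> servo_tool(targets=[[0,0,0,0,0,3,-1],[0,0,0,0,0,3,-1]])

```text
clock: 5.5
ee_pos: [501.7, 42.4, 111.3]
tcp_rot: [[0.678, 0.734, 0.029], [0.646, -0.577, -0.5], [-0.351, 0.358, -0.865]]
contact_force: [2.3, 1.5, 3.4]
width: 13.2
```

```bash
python3 -c "
from h import *
rep()"
```

```text
clk 5.5 th 0.746 F [ 1.3  2.  -3.7] M [ 0.136  0.424 -0.165] w 13.2 q7 -1.83
 tcp rel plate: V 0.2 W 0.8 ax 23.8 tilt 0.1
```

>>> servo_tool(targets=[[0,0,0,0,0,3,-1]])

```text
clock: 5.6
ee_pos: [501.7, 42.4, 111.3]
tcp_rot: [[0.716, 0.698, 0.029], [0.615, -0.61, -0.5], [-0.331, 0.376, -0.865]]
contact_force: [1.9, 1.3, 5.5]
width: 13.6
```

```bash
python3 -c "
from h import *
rep()"
```

```text
clk 5.6 th 0.798 F [ 0.4  2.6 -5.4] M [ 0.202  0.465 -0.158] w 13.6 q7 -1.88
 tcp rel plate: V 0.1 W 0.9 ax 23.8 tilt 0.1
```

>>> servo_tool(targets=[[0,0,0,0,0,3,-1]])

```text
clock: 5.7
ee_pos: [501.7, 42.5, 111.3]
tcp_rot: [[0.751, 0.659, 0.029], [0.582, -0.641, -0.5], [-0.311, 0.392, -0.866]]
contact_force: [2.2, 2.0, 3.8]
width: 13.0
```

```bash
python3 -c "
from h import *
rep()"
```

```text
clk 5.7 th 0.851 F [ 1.6  1.7 -4.2] M [ 0.325  0.491 -0.051] w 13.0 q7 -1.92
 tcp rel plate: V 0.1 W 0.9 ax 23.8 tilt 0.1
```

>>> servo_tool(targets=[[0,0,0,0,0,3,-1]])

```text
clock: 5.8
ee_pos: [501.6, 42.6, 111.3]
tcp_rot: [[0.785, 0.619, 0.029], [0.547, -0.671, -0.5], [-0.29, 0.408, -0.866]]
contact_force: [0.5, 1.0, 4.1]
width: 13.1
```

```bash
python3 -c "
from h import *
rep()"
```

```text
clk 5.8 th 0.903 F [-0.2  1.3 -4.1] M [0.336 0.349 0.008] w 13.1 q7 -1.96
 tcp rel plate: V 0.1 W 1.0 ax 23.8 tilt 0.1
```

>>> servo_tool(targets=[[0,0,0,0,0,3,-1]])

```text
clock: 5.9
ee_pos: [501.6, 42.6, 111.2]
tcp_rot: [[0.817, 0.577, 0.028], [0.511, -0.699, -0.5], [-0.268, 0.423, -0.866]]
contact_force: [1.1, 2.0, 4.2]
width: 13.5
```

```bash
python3 -c "
from h import *
rep()"
```

```text
clk 5.9 th 0.956 F [ 0.8  1.  -4.6] M [0.35  0.328 0.024] w 13.5 q7 -2.01
 tcp rel plate: V 0.0 W 1.0 ax 23.8 tilt 0.1
```

>>> servo_tool(targets=[[0,0,0,0,0,3,-1]])

```text
clock: 6.0
ee_pos: [501.5, 42.6, 111.2]
tcp_rot: [[0.845, 0.534, 0.029], [0.475, -0.725, -0.5], [-0.246, 0.436, -0.866]]
contact_force: [0.8, 1.8, 3.5]
width: 12.7
```

```bash
python3 -c "
from h import *
rep()"
```

```text
clk 6.0 th 1.007 F [ 0.6  0.6 -3.9] M [ 0.414  0.325 -0.468] w 12.7 q7 -2.05
 tcp rel plate: V -0.0 W 1.1 ax 23.8 tilt 0.1
```

>>> servo_tool(targets=[[0,0,0,0,0,3,-1]])

```text
clock: 6.1
ee_pos: [501.6, 42.7, 111.2]
tcp_rot: [[0.871, 0.491, 0.029], [0.438, -0.747, -0.5], [-0.224, 0.448, -0.865]]
contact_force: [1.9, 1.3, 4.2]
width: 13.2
```

```bash
python3 -c "
from h import *
rep()"
```

```text
clk 6.1 th 1.057 F [ 1.3  1.8 -4.2] M [ 0.32   0.375 -1.223] w 13.2 q7 -2.09
 tcp rel plate: V -0.0 W 1.1 ax 23.8 tilt 0.2
```

The torque drops from −0.25 to +0.02 N m near θ≈0.90–0.96, then jumps to −0.47 and −1.22. That puts the notch at θ≈0.98, so I'll turn back slightly.

>>> servo_tool(targets=[[0,0,0,0,0,-2.5,-1],[0,0,0,0,0,-2,-1],[0,0,0,0,0,0,-1]])

```text
clock: 6.4
ee_pos: [501.6, 42.6, 111.1]
tcp_rot: [[0.831, 0.556, 0.028], [0.494, -0.712, -0.499], [-0.258, 0.429, -0.866]]
contact_force: [1.1, 1.9, 4.8]
width: 13.5
```

```bash
python3 -c "
from h import *
rep()"
```

```text
clk 6.4 th 0.981 F [ 0.6  1.3 -5.1] M [0.584 0.466 0.341] w 13.5 q7 -2.03
 tcp rel plate: V -0.0 W 1.1 ax 23.7 tilt 0.1
```

>>> servo_tool(targets=[[0,0,0,0,0,0,-0.4],[0,0,0,0,0,0,-0.4],[0,0,0,0,0,0,-0.4],[0,0,0,0,0,0,-0.4]])

```text
clock: 6.8
ee_pos: [500.8, 41.5, 110.8]
tcp_rot: [[0.83, 0.557, 0.027], [0.493, -0.711, -0.501], [-0.26, 0.429, -0.865]]
contact_force: [0.2, -0.4, -0.1]
width: 25.3
```

```bash
python3 - <<'E'
from h import *
rep()
s=state(); p,R=np.array(s['ee_pos']),np.array(s['tcp_rot'])
im=snapshot('wrist'); cv2.imwrite('pics/w3.png',im[:,:,::-1]); np.savez('w3.npz',p=p,R=R)
E
```

```text
clk 6.8 th 0.98 F [0.  0.4 0.3] M [ 0.453  0.214 -0.003] w 25.3 q7 -2.03
 tcp rel plate: V -0.8 W 0.3 ax 22.9 tilt 0.1
```

View pics/w3.png

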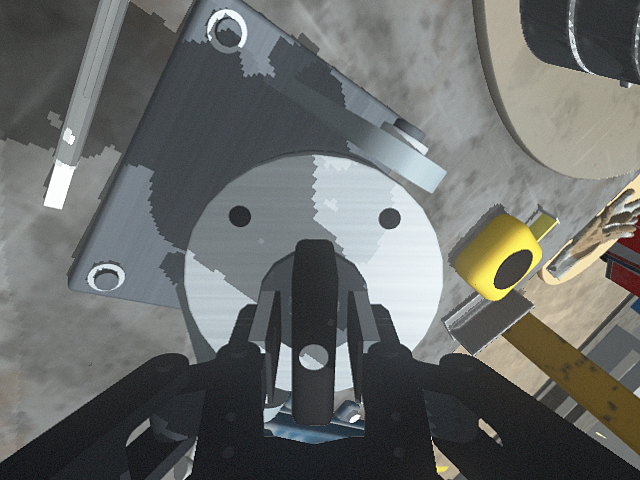

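The plate has centred and the bar sits squarely between the jaws. The hole line (240,216)–(390,218) is level to about 0.01 rad. I'll regrip and push.

>>> servo_tool(targets=[[0,0,0,0,0,0,-1],[0,0,0,0,0,0,-1],[0,0,0,0,0,0,-1],[0,0,0,0,0,0,-1]], squeeze=70)

```text
clock: 7.25
ee_pos: [500.9, 41.8, 110.9]
tcp_rot: [[0.831, 0.556, 0.027], [0.493, -0.712, -0.501], [-0.259, 0.429, -0.865]]
contact_force: [-1.3, 0.1, -1.0]
width: 13.2
```

>>> servo_tool(targets=[[0,0,0.002,0,0,0,-1],[0,0,0.002,0,0,0,-1],[0,0,0.001,0,0,0,-1]])

```text
clock: 7.55
ee_pos: [501.1, 39.4, 106.6]
tcp_rot: [[0.83, 0.557, 0.027], [0.493, -0.711, -0.501], [-0.259, 0.429, -0.865]]
contact_force: [-3.1, 2.4, 4.2]
width: 13.0
```

```bash
python3 -c "
from h import *
rep()"
```

```text
clk 7.55 th 0.98 F [-2.4 -1.6 -4.9] M [ 0.86  -0.224  0.368] w 13.0 q7 -2.03
 tcp rel plate: V -0.6 W 0.6 ax 18.3 tilt 0.1
```

>>> servo_tool(targets=[[0,0,0.002,0,0,0,-1],[0,0,0.001,0,0,0,-1],[0,0,0.001,0,0,0,-1]])

```text
clock: 7.85
ee_pos: [501.2, 37.3, 103.0]
tcp_rot: [[0.83, 0.557, 0.027], [0.493, -0.711, -0.501], [-0.26, 0.429, -0.865]]
contact_force: [-4.3, 2.4, 3.4]
width: 13.5
```

```bash
python3 -c "
from h import *
rep()"
```

```text
clk 7.85 th 0.98 F [-3.2 -2.7 -4.2] M [ 0.99  -0.207  0.344] w 13.5 q7 -2.04
 tcp rel plate: V -0.6 W 0.6 ax 14.1 tilt 0.1
```

>>> servo_tool(targets=[[0,0,0.001,0,0,0,-1],[0,0,0.001,0,0,0,-1]])

```text
clock: 8.05
ee_pos: [501.3, 37.0, 102.4]
tcp_rot: [[0.83, 0.557, 0.028], [0.493, -0.711, -0.501], [-0.259, 0.43, -0.865]]
contact_force: [-8.4, 9.3, 21.5]
width: 13.2
```

```bash
python3 -c "
from h import *
rep()"
```

```text
clk 8.05 th 0.98 F [ -8.   -2.  -23.4] M [ 0.896 -1.392  0.313] w 13.2 q7 -2.04
 tcp rel plate: V -0.6 W 0.6 ax 13.4 tilt 0.1
```

The force jumped to 23 N after about 9.7 mm of travel, which is the hard stop. I'll nudge it a little more, then ease off, open and back straight out.

>>> servo_tool(targets=[[0,0,0.0005,0,0,0,-1],[0,0,0,0,0,0,-1]])

```text
clock: 8.25
ee_pos: [501.3, 37.0, 102.5]
tcp_rot: [[0.83, 0.557, 0.028], [0.494, -0.711, -0.501], [-0.259, 0.43, -0.865]]
contact_force: [-7.2, 7.4, 19.0]
width: 13.1
```

```bash
python3 -c "
from h import *
rep()"
```

```text
clk 8.25 th 0.98 F [ -7.2  -1.1 -20.3] M [ 0.923 -1.306  0.354] w 13.1 q7 -2.04
 tcp rel plate: V -0.5 W 0.6 ax 13.5 tilt 0.1
```

>>> servo_tool(targets=[[0,0,-0.001,0,0,0,-1],[0,0,0,0,0,0,-0.3],[0,0,0,0,0,0,-0.3],[0,0,0,0,0,0,-0.3],[0,0,0,0,0,0,-0.3]])

```text
clock: 8.75
ee_pos: [501.7, 36.2, 101.7]
tcp_rot: [[0.83, 0.557, 0.027], [0.493, -0.711, -0.501], [-0.259, 0.429, -0.865]]
contact_force: [0.2, 0.4, -0.1]
width: 30.0
```

```bash
python3 -c "
from h import *
rep()"
```

```text
clk 8.75 th 0.98 F [ 0.4 -0.3 -0.1] M [0.446 0.244 0.036] w 30.0 q7 -2.04
 tcp rel plate: V -0.2 W 0.3 ax 12.4 tilt 0.1
```

Free. I'll back out along the axis with the jaws clear and check by camera.

>>> servo_tool(targets=[[0,0,-0.01,0,0,0,-0.3],[0,0,-0.02,0,0,0,-0.3],[0,0,-0.03,0,0,0,-0.1],[0,0,-0.03,0,0,0,0.2],[0,0,-0.02,0,0,0,0.4]])

```text
clock: 9.25
ee_pos: [498.9, 93.6, 199.1]
tcp_rot: [[0.83, 0.557, 0.03], [0.495, -0.711, -0.499], [-0.257, 0.429, -0.866]]
contact_force: [0.2, 0.6, 0.7]
width: 59.8
```

>>> servo_tool(targets=[[0,0,0,0,0,0,0.4],[0,0,0,0,0,0,0.4],[0,0,0,0,0,0,0.4]])

```text
clock: 9.55
ee_pos: [497.9, 90.6, 196.5]
tcp_rot: [[0.83, 0.557, 0.026], [0.492, -0.711, -0.502], [-0.261, 0.429, -0.865]]
contact_force: [0.5, -0.3, -1.0]
width: 60.1
```

```bash
python3 - <<'E'
from h import *
rep()
s=state(); p,R=np.array(s['ee_pos']),np.array(s['tcp_rot'])
im=snapshot('wrist'); cv2.imwrite('pics/w4.png',im[:,:,::-1]); np.savez('w4.npz',p=p,R=R)
im=snapshot('scene')[220:360,200:380]; cv2.imwrite('pics/s4.png',cv2.resize(im[:,:,::-1],None,fx=4,fy=4))
E
```

```text
clk 9.55 th 0.98 F [0.5 0.1 1. ] M [0.469 0.334 0.012] w 60.1 q7 -1.94
 tcp rel plate: V -1.0 W 0.1 ax 121.8 tilt 0.2
```

View pics/w4.png

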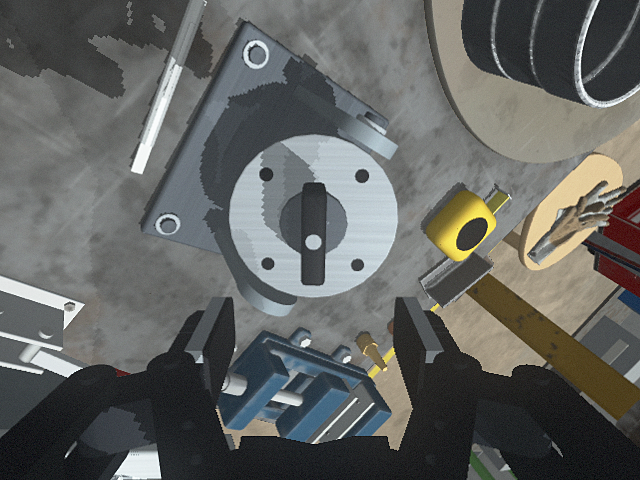

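View pics/s4.png

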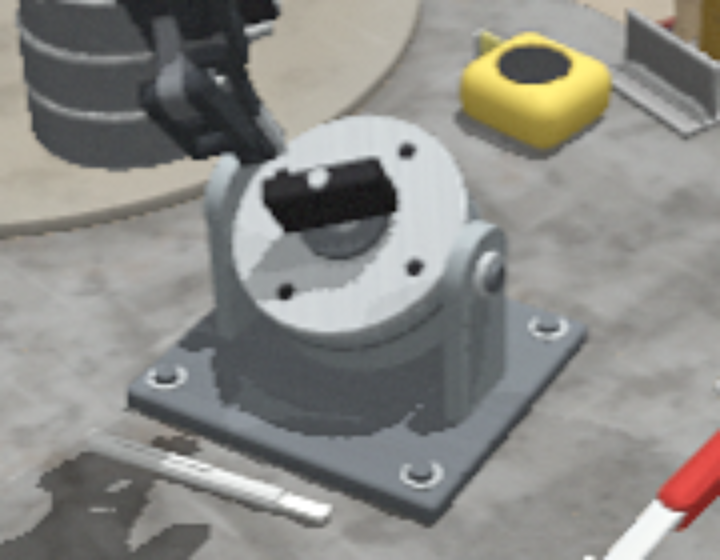

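```bash
python3 - <<'E'
from h import *
z=np.load('w4.npz');p,R=z['p'],z['R']
for h in (42,47,52): print(h,'wrist',wplane((313.5,241.5),p,R,h).round(1),'scene',np.round(onplane('scene',(318/4+199.6,177/4+219.6),h),1))
H=[wplane(u,p,R,0) for u in [(266,174),(362,176),(268,264),(357,265)]];print(np.mean(H,0).round(1))
z1=np.load('w1.npz')
C=tri([wray((313.5,241.5),p,R),ray('scene',(279.1,263.9))]);print('after h',(C[0]-PC)@AX,C[1])
C=tri([wray((311,251),z1['p'],z1['R']),ray('scene',(277.2,261.2))]);print('before h',(C[0]-PC)@AX,C[1])
E
```

```text
42 wrist [-0.5  0.3] scene [0.8 0.4]
47 wrist [1.  1.2] scene [-2.2  2.1]
52 wrist [2.4 2.2] scene [-5.1  3.9]
[-0.7  0.3]
after h 43.291443214789524 0.22296879479455753
before h 52.99170943637963 0.64621180366021
```

The dot's height over the plate fell from 53.0 to 43.3 mm, so the knob is home. Handing in.

```bash
python3 -c "
from h import *
rep(); print(job_done())"
```

```text
clk 9.65 th 0.98 F [-0.4 -0.3  0. ] M [ 0.425  0.258 -0.024] w 59.7 q7 -1.94
 tcp rel plate: V -1.0 W 0.2 ax 121.7 tilt 0.2
the job is handed in; nothing more can be done
None
```

The faceplate is locked again: I turned the knob clockwise into the notch and pushed it home. I then let go and handed the job in at 9.65 s; no verdict was reported.

- **Finding the notch:** I gripped the bar and turned it from about 0.33 rad without regripping. The resisting torque fell from about 0.25 N m to zero, then jumped past 1.2 N m. I turned back to 0.98 rad and opened the jaws so the plate could centre itself.
- **Pushing home:** I regripped and pushed straight in, about 9.7 mm, until the force jumped from 5 to 23 N at the hard stop. Then I opened the gripper and backed out along the axis.
- **Last checks:** Triangulating the dot on the bar's outer end gives a drop from 53.0 to 43.3 mm above the plate, so 9.7 mm of travel, matching the measured push. The tool force is back to zero, with the gripper about 60 mm clear of the bar. In the last wrist view the faceplate is still lined up with the tool at 0.98 rad. The marker holder, tape measure and T piece look unmoved in the final pictures. The nut was not in those views, but the arm never went near it.
- **Disagreements:** The scene and top cameras differ by about 4 mm at the base plate, and I corrected for this with the wrist camera. The 0.98 rad is the bar's direction as I measured it, with its zero inferred from the geometry rather than read from the joint.

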